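Scan the blue spice pot's label

ROBOT

A 6-joint arm with a two-finger parallel gripper is mounted at the origin on the work surface. World frame = base frame: x ahead of the robot, y to its left, z up, the work surface at z = 0. Lengths are in mm, angles in rad, forces in N, time in s.
With the tool pointing down it reaches from about 425 to 950 mm from the base axis. Payload 14.7 kg.
Tool frame: the origin (TCP) lies at the very end of the fingers, on their centre line; the grasp point (between the pads) lies arm.grip_point_offset behind it (arm.grip_point_offset is the distance from the TCP to the grasp point, in mm); z points along the fingers, x is the direction in which the jaws open and shut, and the axes are right-handed (so a half turn about z gives the same grasp; the last joint's range is limited). The gripper opens to 85 mm and grips with 20 to 120 N. Pads are 22 mm wide; open, the fingers measure 114 mm over their backs; the gripper's body (76 mm by 85 mm) begins 54 mm behind the grasp point. The pads swing forward as they close: fully open they stand 13 mm farther back than shut.
Start: joints at [-1.276, 0.48, 1.596, -0, 1.065, -0.047], TCP at [217.885, -612.387, 231.297] pointing down, gripper open.
Joint ranges: [-2.75, 2.75], [-0.82, 2.05], [0.23, 2.67], [-1.56, 4.7], [0.09, 2.69], [-2.92, 2.92]. Speed limits (rad/s): [1.89, 1.89, 2.39, 3.01, 3.01, 3.01].

INTERFACE

Orientations are given as a rotation vector (axis times angle).
In Python, from rig import get_state, viewer, job, arm gives the robot as it stands.
- The arm moves only by the tool move_arm, never from a script. Its argument "targets" is a list of rows, each a list of 3 entries, a list of its own where there are three numbers: the finger opening in m, from 0 to 0.0854, then the shift along the world's x, y, z in m, then the turn about the world's z in rad. In form: [[fingers, [x, y, z], roll], ...]. A call has exactly 5 rows; each row is the pose to reach, as a shift and turn from the pose commanded when the call began; what a row does not reach only later rows make up. A row lasts 1/12 s, in which the tool goes at most 41.7 mm and 7.16 degrees, less where a joint would pass 70% of its speed; a pose out of reach is approached as far as the arm can. A call with a gripper value outside its range is refused whole. The fingers move at their own pace and stop on an object; the grip force is fixed at half the most. Time passes only in rows, so rows that repeat a pose let the fingers close, or fill a call up. It gives the time, the measured TCP pose, the force and the opening at its end, in the units of the state.
- get_state(): the state, without advancing time (a new reading comes with each control period).
- viewer.capture(name): name is "scene" or "top" or "wrist"; returns a dict with "frame" (480x640x3 uint8, blue, green, red), "depth" (480x640 float32, mm along the optical axis (not along the pixel's ray), 0 where there is no reading), "camera_matrix" (3x3 intrinsics, pixels), "position" and "rotation" of the camera in the world; the wrist camera has in their place "tool_from_camera" (4x4, takes a point from camera to tool coordinates, whose origin is the TCP and whose axes are the tool frame's). Camera axes: x right, y down, z forward; pixel columns grow to the right and rows downward; lengths in mm; the calibration is good to about 2 mm. A picture is of the moment at which its call begins: read the wrist's pose just before it.
- job.sign_off(): hands the job in, once; it reports no verdict.
The state is a dict: "time_s": time; "joint_positions": joint angles; "qvel": joint speeds; "joint_efforts": joint torques, N m; "ee_pos": TCP position; "tool_rot": TCP orientation; "ft_force": force on the tool from outside, world axes, zero at the start; "wrist_torque": the same for the moment, N m; "opening": finger opening in mm.
Only numpy, scipy, OpenCV 4.12 (cv2) and the standard library are available. Lean on these libraries where they do the work, as an engineer would, in place of code of your own. Each camera call takes 0.05 s, during which the arm holds its last target.

TASK

Stock check in the kitchen: pick up the grey hand-held code scanner and hold it level with its window about 8 cm straight above the square code label on the lid of the blue spice pot, aimed at the middle of the label and kept still for about two seconds. Then lay the scanner down, window down, in the middle of the round green trivet, without dropping it. Do not push the blue pot about.

Things in the scene. Friction and masses are not known exactly. Their poses are not given: they have to be found in the camera images.
- scanner_grip (a point): Grey code scanner, 180 g, lying window down. Point: mid grip bar, near the centre of mass, 32 mm above the underside; grasp here. x: along it to its wide head (orange patch on top), y: across, z: up. Bar: x -84 to +30 mm, 30 wide, from 18 to 46 mm above the underside, with a foot under its tail. Head: x +30 to +86, 50 wide, 48 high from the underside
- scanner_window (a point): The scanner's reading window: its centre, on the underside of the head, 58 mm ahead (+x) of the grip point and 32 mm below it. Same axes as the grip point; it looks along its -z, so straight down when the scanner is level
- blue_label (a point): Blue glazed spice pot with blue lid, loose, 0.4 kg, 77 mm in diameter and height; a white and a terracotta pot of the same shape, also labelled, stand near it. Point: centre of the 38 mm square black-and-white code label flat on top of the lid, 77 mm above the counter; z up. It reads the same from any yaw
- trivet_top (a point): Round green trivet of hard silicone, 200 mm in diameter, 8 mm thick, fixed to the counter. Point: centre of its flat top, 8 mm above the counter; z up
Not all that is in view belongs to the job. Leave any pink or purple look-alike of the part that bears blue_label alone.

How it is judged (in metres and radians):
On the way, in this order (a step that is already met when the one before it is completed fails the run):
1. the scanner is held still for a second with its window 40 to 130 mm above the blue pot's label, its line of sight within 18 mm of the label's centre in each direction and within 15 degrees of straight (x of blue_label in the frame of scanner_window between -0.018 and 0.018 m and y of blue_label in the frame of scanner_window between -0.018 and 0.018 m and z of blue_label in the frame of scanner_window between -0.13 and -0.04 m and angle between the z axis of scanner_window and the z axis of blue_label, either way round below 0.26 rad and linear speed of scanner below 0.03 m/s and angular speed of scanner below 0.3 rad/s), for 1 s.
2. the scanner is set down on the trivet while still held: within 10 mm of resting height over the trivet's middle, gripped by the fingers (horizontal distance between scanner_grip and trivet_top below 0.035 m and z of scanner_grip in the frame of trivet_top below 0.042 m and contact force between the fingers and scanner above 0.5 N), for 0.05 s.
At the end, for the whole second after the job is handed in: The scanner lies at rest, released, window down and flat (within 10 degrees) on the trivet, its grip point within 35 mm of the trivet's centre horizontally; the blue pot stands upright within 20 mm of where it stood (horizontal distance between scanner_grip and trivet_top below 0.035 m and z of scanner_grip in the frame of trivet_top between 0.026 and 0.038 m and angle between scanner_grip's own z axis and vertical below 0.17 rad and linear speed of scanner below 0.02 m/s and angle between blue_label's own z axis and vertical below 0.1 rad and distance of blue_label from where it was at the start of the episode below 0.02 m); the robot touches nothing.
It fails at once if the blue pot is pushed more than 20 mm (distance of blue_label from where it was at the start of the episode above 0.02 m).
It also fails if it takes over 51 s, if anything falls off the work surface, if the arm or the gripper's body presses on something with over 40 N, if the wrist force passes 120 N, or if a joint passes its speed limit or range.

## Working session

There is one attempt and no reset: what is moved stays moved. The work goes in short steps, Python scripts to look and compute and a tool call to move; the robot and the scene stay as the last step left them, time stands still between calls to the robot, and variables do not carry over. Pictures are saved under pics/ and viewed, and the job is handed in when it is done.

Besides the shell and the picture viewer there is one more tool, called after ">>>" in YAML: its name, and indented under it one key for each argument. move_arm: Moves the arm, as the interface text tells. Its arguments: {"type":"object","properties":{"targets":{"type":"array","items":{"type":"array"}}},"required":["targets"]}

```bash
ls; mkdir -p pics
python3 - <<'E'
from rig import get_state, viewer, job, arm
import cv2,numpy as np
print(get_state()); print(arm.grip_point_offset)
for n in ("scene","top"):
    c=viewer.capture(n); cv2.imwrite(f"pics/{n}0.png",c["frame"]); np.savez(f"{n}0.npz",**c); print(n,c["camera_matrix"],c["position"],c["rotation"])
E
```

```text
pics
{'time_s': 0.0, 'joint_positions': array([-1.27560651e+00,  4.80836960e-01,  1.59689763e+00,  5.69221332e-06,
        1.06510131e+00, -4.66162137e-02]), 'qvel': array([-0.00042844, -0.00018516, -0.0007955 , -0.00077917,  0.00011853,
       -0.00024514]), 'joint_efforts': array([-4.05237603e-03, -9.50651622e+01, -4.30174291e+01, -5.53782684e-04,
        1.26083486e-02,  1.44870535e-05]), 'ee_pos': array([ 217.75951568, -611.98269124,  230.66021533]), 'tool_rot': array([-2.56625449e+00,  1.81083395e+00,  1.53625489e-03]), 'ft_force': array([ 0.58647522, -0.53459497, -0.79497573]), 'wrist_torque': array([ 0.04026904, -0.02269235,  0.02907857]), 'opening': 85.21784223132727}
18.700000000000003
scene [[493.3499743    0.         321.98184442]
 [  0.         493.3499743  241.19237149]
 [  0.           0.           1.        ]] [945.76160468 449.64422833 855.92546504] [-0.95544327 -2.6283984   0.88857831]
top [[473.02781809   0.         314.58263762]
 [  0.         473.02781809 241.0564644 ]
 [  0.           0.           1.        ]] [ 510.4628185  -16.4367799 1086.4254298] [-2.15173463  2.19798571 -0.0686108 ]
```

View pics/top0.png

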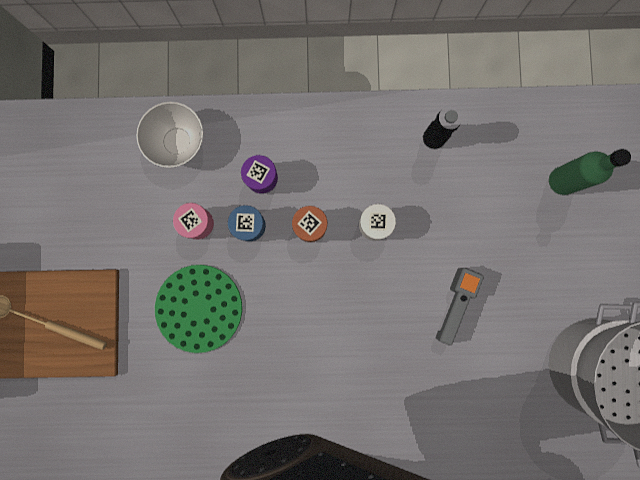

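View pics/scene0.png

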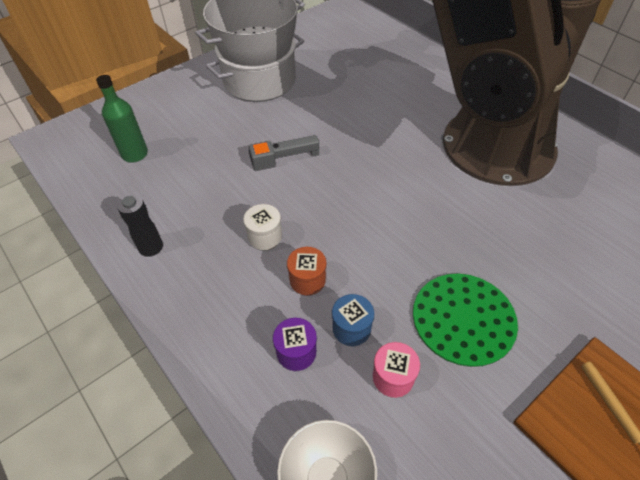

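The top view shows the scanner at about (460,305) with its head (orange patch at (468,283)) pointing up and right. The trivet is at (199,308).

Possible confusions for the blue pot are purple (259,173), pink (192,220), terracotta (310,223) and white (378,221). The pot that fits the description is at (246,222). The black bottle at (440,130) is not the scanner.

```bash
cat > h.py <<'E'
import cv2,numpy as np
def load(n): return dict(np.load(n))
def ray(c,uv,z):
    R=cv2.Rodrigues(np.array(c["rotation"],float))[0] if np.size(c["rotation"])==3 else c["rotation"]
    d=R@np.linalg.inv(c["camera_matrix"])@np.array([uv[0],uv[1],1.]); p=np.array(c["position"])
    return p+d*(z-p[2])/d[2]
def blobs(m,amin=60):
    n,l,s,ce=cv2.connectedComponentsWithStats(m.astype(np.uint8))
    return [(ce[i],s[i],l==i) for i in range(1,n) if s[i,4]>amin]
E
python3 - <<'E'
from h import *
for n in("top","scene"):
    c=load(n+"0.npz"); f=c["frame"]; hsv=cv2.cvtColor(f,cv2.COLOR_BGR2HSV); H,S,V=cv2.split(hsv)
    print(n)
    for nm,m,z in (("blue",(H>98)&(H<118)&(S>120)&(V>50),70),("green",(H>55)&(H<80)&(S>120)&(V>60),8),("orange",(H>5)&(H<16)&(S>200)&(V>190),48)):
        for ce,s,mk in blobs(m):
            if nm=="green":
                hull=cv2.convexHull(np.argwhere(mk)[:,::-1].astype(np.int32)); P=np.array([ray(c,q,z)for q in hull[:,0]]); (cc,r)=cv2.minEnclosingCircle(P[:,:2].astype(np.float32)); print(nm,ce,s,cc,r)
            else: print(nm,ce,s,ray(c,ce,z))
            if nm=="blue" and s[4]>300:
                hull=cv2.convexHull(np.argwhere(mk)[:,::-1].astype(np.int32)); hm=np.zeros(f.shape[:2],np.uint8); cv2.fillConvexPoly(hm,hull,1)
                g=(S<90)&(hm>0)
                for e,t,k in blobs(((S<100)&(hm>0)),40):
                    hh=cv2.convexHull(np.argwhere(k)[:,::-1].astype(np.int32)); M=cv2.moments(hh); q=(M['m10']/M['m00'],M['m01']/M['m00']); print("  label",q,t,ray(c,q,77), [np.round(ray(c,w,77)[:2]) for w in cv2.boxPoints(cv2.minAreaRect(hh))])
    if n=="top":
        crop=cv2.resize(f[250:360,420:520],None,fx=5,fy=5,interpolation=cv2.INTER_CUBIC); cv2.imwrite("pics/sc.png",crop)
        crop=cv2.resize(f[145:255,165:285],None,fx=5,fy=5,interpolation=cv2.INTER_CUBIC); cv2.imwrite("pics/bl.png",crop)
        m=(V<140)
E
```

```text
top
green [198.1043797  308.33031063] [ 155  265   87   88 5183] (447.30859375, 266.1864318847656) 99.14866638183594
scene
blue [353.07442348 319.87526205] [333 295  41  48 954] [641.93350009 157.56114529  70.        ]
  label (352.82775979863356, 311.18698309960445) [338 298  31  27 481] [633.3613154  146.94354191  77.        ] [array([653., 126.]), array([610., 123.]), array([614., 168.]), array([656., 170.])]
green [116.53947368 112.44473684] [104  98  26  36 380] (686.5663452148438, -733.0725708007812) 79.44537353515625
green [130.11627907 144.05813953] [119 129  21  30 172] (709.3221435546875, -602.52783203125) 61.155067443847656
green [464.64186508 319.08659297] [ 413  274  105   92 7056] (449.7379150390625, 266.6900329589844) 99.58501434326172
orange [260.71681416 147.85840708] [254 143  15  11 113] [ 493.9267051  -337.67617277   48.        ]
```

Run:
```python
from h import *
c=load("top0.npz"); f=c["frame"]; hsv=cv2.cvtColor(f,cv2.COLOR_BGR2HSV); H,S,V=cv2.split(hsv)
for p in((235,230),(468,283),(455,315),(446,330),(430,300)): print(p,hsv[p[1],p[0]],f[p[1],p[0]], c["depth"][p[1],p[0]])
m=np.zeros_like(H); 
# label: bright low-sat inside pot disc
d=np.zeros_like(H); cv2.circle(d,(246,222),18,1,-1)
for e,t,k in blobs((S<70)&(V>110)&(d>0),10): print("lab",e,t)
k=(S<80)&(d>0); hh=cv2.convexHull(np.argwhere(k)[:,::-1].astype(np.int32)); print(cv2.minAreaRect(hh), ray(c,cv2.minAreaRect(hh)[0],77))
o=(H<20)&(S>150)&(V>120); o[:, :440]=0
for e,t,k in blobs(o,20): print("or",e,t,ray(c,e,48))
```

```text
(235, 230) [105  88 127] [127 105  83] 1018.83575
(468, 283) [ 13 177 186] [ 57 112 186] 1025.5862
(455, 315) [ 90   3 101] [101 101 100] 1025.4194
(446, 330) [120   5 104] [104 102 102] 1027.0746
(430, 300) [  0   6 134] [131 131 134] 1074.5187
lab [245.10288066 221.7037037 ] [236 213  19  19 243]
((248.91390991210938, 217.55331420898438), (27.52286720275879, 28.156614303588867), 84.80557250976562) [642.7998656  137.63457964  77.        ]
or [469.44782609 282.54782609] [460 273  20  20 230] [ 493.28890866 -337.46120373   48.        ]
```

View pics/bl.png

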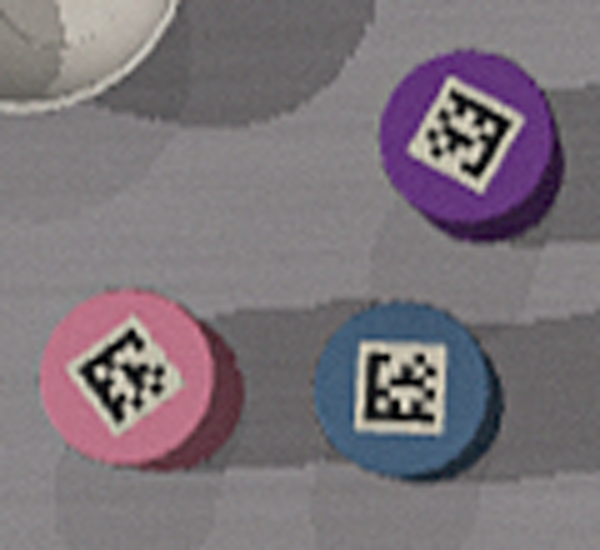

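View pics/sc.png

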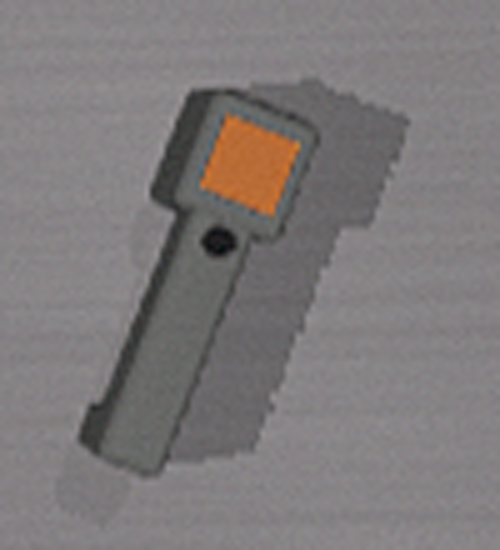

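Run:
```python
from h import *
c=load("top0.npz")
print("label",ray(c,(245.2,222.0),77))
R=cv2.Rodrigues(c["rotation"])[0];K=c["camera_matrix"]
v,u=np.mgrid[255:360,425:500]; z=c["depth"][255:360,425:500]
P=np.stack([(u-K[0,2])/K[0,0]*z,(v-K[1,2])/K[1,1]*z,z],-1)@R.T+c["position"]
m=(P[...,2]>36)&(P[...,2]<58); Q=P[m]; print(len(Q),np.median(Q[:,2]),Q[:,2].max())
o=np.array([493.5,-337.5])
# long-axis by line fit on bar, iterate
xy=Q[:,:2]
d=np.array([.9,-.42]);d/=np.linalg.norm(d)
for _ in range(10):
    t=(xy-o)@d; b=xy[(t<-38)&(t>-130)]
    vx,vy,x0,y0=cv2.fitLine(b.astype(np.float32),cv2.DIST_L2,0,.01,.01).ravel(); d=np.array([vx,vy]); d*=np.sign(d[0])
t=(xy-np.array([x0,y0]))@d; n=np.array([-d[1],d[0]]); s=(xy-np.array([x0,y0]))@n
print("dir",d,"yaw",np.arctan2(d[1],d[0]),"len",t.min(),t.max(),"width bar",np.ptp(s[(t<30)&(t>-30)]), "orange t,s",(o-[x0,y0])@d,(o-[x0,y0])@n)
for e in (np.percentile(t,.3)+84,np.percentile(t,99.7)-86): print("grip",np.array([x0,y0])+d*e)
print("orange-58:",o-58*d)
```

```text
label [633.34515082 145.73904203  77.        ]
1364 46.518080482232335 54.8923334051367
dir [ 0.91361004 -0.40659162] yaw -0.41872028 len -59.529298221554065 111.71658131244509 width bar 32.1297006866135 orange t,s 83.91113762596797 -1.2238186318654698
grip [ 440.29255777 -312.48109921]
grip [ 439.47814089 -312.11865236]
orange-58: [ 440.5106163  -313.91768646]
```

Run:
```python
from h import *
for n in("top","scene"):
    c=load(n+"0.npz");R=cv2.Rodrigues(c["rotation"])[0];K=c["camera_matrix"];z=c["depth"]
    v,u=np.mgrid[0:480,0:640]
    P=np.stack([(u-K[0,2])/K[0,0]*z,(v-K[1,2])/K[1,1]*z,z],-1)@R.T+c["position"]
    for p in ([217.8,-612,231],[217.8,-612,350]): q=K@R.T@(np.array(p)-c["position"]); print(n,q[:2]/q[2])
    Q=P[(z>0)&(P[...,1]<-380)&(P[...,2]>30)&(P[...,0]<700)&(P[...,1]>-900)]
    print(Q.min(0),Q.max(0))
    for lo,hi in((30,100),(100,150),(150,200),(200,260)):
        q=Q[(Q[:,2]>lo)&(Q[:,2]<=hi)&(Q[:,0]<450)]; 
        if len(q): print(lo,len(q),np.percentile(q,[1,99],axis=0).round())
from rig import get_state,viewer
w=viewer.capture("wrist"); cv2.imwrite("pics/w0.png",w["frame"]); print(w["tool_from_camera"])
```

```text
top [668.15018783 439.46777817]
top [726.56575828 466.7521893 ]
[ 154.88753181 -653.13328176   30.1233384 ] [ 699.96085484 -498.49911947  219.43539884]
30 1949 [[ 166. -649.   31.]
 [ 442. -513.   99.]]
100 5050 [[ 203. -647.  109.]
 [ 407. -512.  147.]]
150 1328 [[ 164. -604.  151.]
 [ 448. -502.  200.]]
200 634 [[ 196. -587.  200.]
 [ 416. -499.  218.]]
scene [278.47690298  -8.33902903]
scene [274.43277009 -58.5137638 ]
[-252.00308886 -739.45388138   30.07009142] [ 699.99207143 -420.70533284  216.42513475]
30 2707 [[-242. -657.   31.]
 [ 444. -442.   99.]]
100 2373 [[ 203. -723.  101.]
 [ 412. -511.  150.]]
150 2846 [[ 167. -733.  151.]
 [ 441. -503.  199.]]
200 638 [[ 193. -729.  200.]
 [ 425. -498.  215.]]
[[ 9.99999867e-01 -2.46210965e-05  5.14932429e-04 -4.21328099e-02]
 [-1.13728662e-04  9.63713007e-01  2.66940496e-01 -6.89474823e+01]
 [-5.02819447e-04 -2.66940519e-01  9.63712876e-01 -1.42984460e+02]
 [ 0.00000000e+00  0.00000000e+00  0.00000000e+00  1.00000000e+00]]
```

View pics/w0.png

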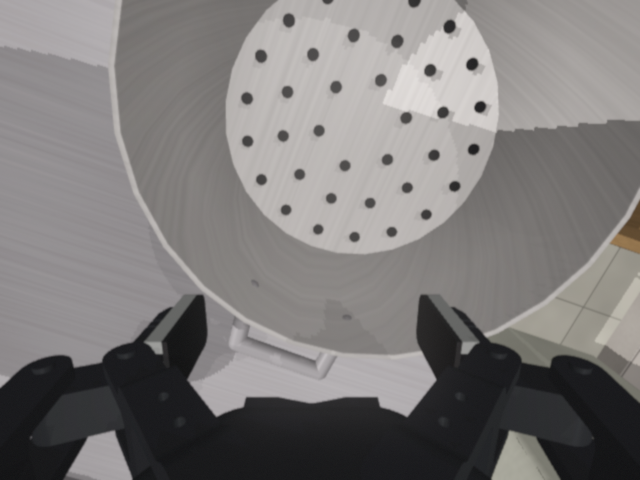

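The wrist view shows the open fingers hanging just above the colander rim (the rim is at about 218 mm, the TCP at 231). I'll go straight up first, then across.

>>> move_arm:
  targets:
    - [0.085, [0, 0, 0.03], 0]
    - [0.085, [0, 0, 0.06], 0]
    - [0.085, [0, 0, 0.09], 0]
    - [0.085, [0.02, 0.02, 0.1], -0.1]
    - [0.085, [0.045, 0.045, 0.1], -0.2]

```text
time_s: 0.57
ee_pos: [262.5, -569.3, 334.3]
tool_rot: [2.364, -2.065, 0.007]
ft_force: [-0.3, 0.8, -1.3]
opening: 85.0
```

>>> move_arm:
  targets:
    - [0.085, [0.025, 0.03, 0], -0.1]
    - [0.085, [0.05, 0.06, 0], -0.2]
    - [0.085, [0.075, 0.09, 0], -0.3]
    - [0.085, [0.1, 0.12, 0], -0.4]
    - [0.085, [0.125, 0.15, 0], -0.5]

```text
time_s: 0.98
ee_pos: [388.6, -415.7, 331.2]
tool_rot: [-1.783, 2.586, 0.0]
ft_force: [0.6, -1.4, 0.1]
opening: 85.0
```

>>> move_arm:
  targets:
    - [0.085, [0.02, 0.03, 0], -0.06]
    - [0.085, [0.04, 0.065, 0], -0.06]
    - [0.085, [0.05, 0.085, -0.03], -0.06]
    - [0.085, [0.052, 0.104, -0.07], -0.06]
    - [0.085, [0.052, 0.104, -0.1], -0.06]

```text
time_s: 1.4
ee_pos: [440.3, -310.1, 230.1]
tool_rot: [-1.715, 2.632, 0.0]
ft_force: [1.4, -0.2, -1.2]
opening: 84.7
```

Run:
```python
from h import *
from rig import get_state,viewer
s=get_state(); w=viewer.capture("wrist"); cv2.imwrite("pics/w1.png",w["frame"]); np.savez("w1.npz",**w,p=s["ee_pos"],r=s["tool_rot"]); print(s)
f=w["frame"];T=w["tool_from_camera"];K=w["camera_matrix"];Rt=cv2.Rodrigues(s["tool_rot"])[0]; print("toolx ang",np.arctan2(Rt[1,0],Rt[0,0]))
z=w["depth"];v,u=np.mgrid[0:480,0:640]
P=np.stack([(u-K[0,2])/K[0,0]*z,(v-K[1,2])/K[1,1]*z,z],-1)@T[:3,:3].T+T[:3,3]
P=P@Rt.T+s["ee_pos"]
o=cv2.inRange(cv2.cvtColor(f,cv2.COLOR_BGR2HSV),(5,150,100),(20,255,255))>0
b=max(blobs(o,50),key=lambda x:x[1][4]); print("orange",b[0],P[b[2]].mean(0))
o=P[b[2]].mean(0)[:2]
Q=P[(z>0)&(P[...,2]>40)&(P[...,2]<56)]; xy=Q[:,:2]; xy=xy[np.linalg.norm(xy-[440,-313],axis=1)<130]
d=np.array([.9136,-.4066])
for _ in range(10):
    t=(xy-o)@d; bb=xy[(t<-38)&(t>-140)]
    vx,vy,x0,y0=cv2.fitLine(bb.astype(np.float32),cv2.DIST_L2,0,.01,.01).ravel(); d=np.array([vx,vy]); d*=np.sign(d[0])
t=(xy-[x0,y0])@d; print("yaw",np.arctan2(d[1],d[0]),t.min(),t.max(), "tail grip",np.array([x0,y0])+d*(np.percentile(t,.3)+84),"head grip",np.array([x0,y0])+d*(np.percentile(t,99.7)-86),"or",o-58*d)
```

```text
{'time_s': 1.4, 'joint_positions': array([-6.70295680e-01,  3.26328411e-01,  1.85345841e+00,  7.27258586e-04,
        9.61733563e-01,  1.31582584e+00]), 'qvel': array([-0.02219622,  0.43190086,  0.45168332, -0.01282622, -0.87485352,
       -0.0228415 ]), 'joint_efforts': array([  2.59120658, -87.22530127, -44.64299083,   0.19647797,
         2.46590585,   0.98310716]), 'ee_pos': array([ 440.30886395, -310.09975157,  230.13487665]), 'tool_rot': array([-1.71484417e+00,  2.63158047e+00,  1.89504625e-04]), 'ft_force': array([ 1.40208549, -0.2367629 , -1.1784849 ]), 'wrist_torque': array([-0.03300296, -0.00703493, -0.00809019]), 'opening': 84.65290105703461}
toolx ang -1.9865375052026875
orange [315.17498192 150.6088214 ] [ 494.8600072  -336.71457913   51.82542995]
yaw -0.4135694 -55.12621427855144 113.887837968699 tail grip [ 442.74745613 -313.90490975] head grip [ 440.83800844 -313.06688852] or [ 441.74985782 -313.40551808]
```

View pics/w1.png

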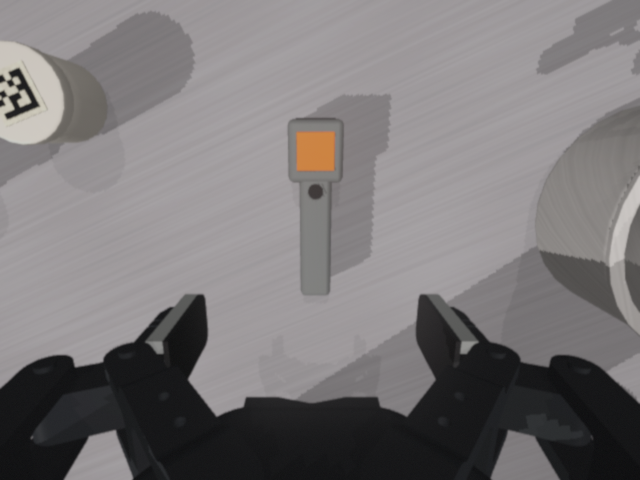

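The wrist view shows the scanner upright at (315,205), centred between the jaws and lined up with them. Both cameras put the grip point within 2 mm of (441,-313), so I'm going down.

>>> move_arm:
  targets:
    - [0.085, [0.001, 0, -0.035], 0]
    - [0.085, [0.001, 0, -0.07], 0]
    - [0.085, [0.001, 0, -0.105], 0]
    - [0.085, [0.001, 0, -0.135], 0]
    - [0.085, [0.001, 0, -0.16], 0]

```text
time_s: 1.87
ee_pos: [440.6, -313.7, 69.9]
tool_rot: [1.711, -2.634, -0.001]
ft_force: [-0.5, -0.7, 0.3]
opening: 84.8
```

>>> move_arm:
  targets:
    - [0.085, [0, 0, -0.015], 0]
    - [0.085, [0, 0, -0.03], 0]
    - [0.085, [0, 0, -0.045], 0]
    - [0.085, [0, 0, -0.058], 0]
    - [0.085, [0, 0, -0.058], 0]

```text
time_s: 2.28
ee_pos: [440.2, -313.4, 11.8]
tool_rot: [1.711, -2.634, -0.004]
ft_force: [-1.2, 1.4, 0.1]
opening: 85.2
```

>>> move_arm:
  targets:
    - [0.05, [0, 0, 0], 0]
    - [0.04, [0, 0, 0], 0]
    - [0.025, [0, 0, 0], 0]
    - [0.015, [0, 0, 0], 0]
    - [0.015, [0, 0, 0], 0]

```text
time_s: 2.7
ee_pos: [441.3, -313.7, 14.3]
tool_rot: [-1.712, 2.634, -0.002]
ft_force: [-1.2, 1.3, 13.4]
opening: 29.4
```

>>> move_arm:
  targets:
    - [0.015, [0, 0, 0], 0]
    - [0.015, [0, 0, 0], 0]
    - [0.015, [0, 0, 0], 0]
    - [0.015, [0, 0, 0], 0]
    - [0.015, [0, 0, 0], 0]

```text
time_s: 3.12
ee_pos: [441.3, -313.7, 14.3]
tool_rot: [-1.712, 2.634, -0.002]
ft_force: [-0.7, 1.1, 10.0]
opening: 29.5
```

The opening is 29.4 mm, which matches the 30 mm bar. Lifting gently.

>>> move_arm:
  targets:
    - [0.015, [0, 0, 0.005], 0]
    - [0.015, [0, 0, 0.015], 0]
    - [0.015, [0, 0, 0.03], 0]
    - [0.015, [0, 0, 0.05], 0]
    - [0.015, [0, 0, 0.07], 0]

```text
time_s: 3.53
ee_pos: [440.6, -313.1, 84.6]
tool_rot: [1.712, -2.634, -0.001]
ft_force: [1.0, -0.9, -2.2]
opening: 29.2
```

>>> move_arm:
  targets:
    - [0.015, [0, 0, 0.025], 0]
    - [0.015, [0, 0, 0.05], 0]
    - [0.015, [0, 0, 0.075], 0]
    - [0.015, [0, 0, 0.095], 0]
    - [0.015, [0, 0, 0.1], 0]

```text
time_s: 3.95
ee_pos: [442.0, -314.2, 187.3]
tool_rot: [-1.711, 2.633, -0.007]
ft_force: [0.4, 0.3, -1.0]
opening: 29.2
```

Run:
```python
from h import *
from rig import get_state,viewer
s=get_state();print(s["ee_pos"],s["ft_force"],s["opening"]); w=viewer.capture("wrist"); cv2.imwrite("pics/w2.png",w["frame"]);np.savez("w2.npz",**w,p=s["ee_pos"],r=s["tool_rot"])
c=viewer.capture("scene"); cv2.imwrite("pics/s2.png",c["frame"][:260,120:440])
T=w["tool_from_camera"];K=w["camera_matrix"]
z=w["depth"];v,u=np.mgrid[0:480,0:640]
P=np.stack([(u-K[0,2])/K[0,0]*z,(v-K[1,2])/K[1,1]*z,z],-1)@T[:3,:3].T+T[:3,3]
o=cv2.inRange(cv2.cvtColor(w["frame"],cv2.COLOR_BGR2HSV),(5,150,100),(20,255,255))>0
b=max(blobs(o,50),key=lambda x:x[1][4]); q=P[b[2]]; print("orange in tool",b[0],q.mean(0)); A=np.c_[q[:,:2],np.ones(len(q))]; print("plane slopes",np.linalg.lstsq(A,q[:,2],rcond=None)[0])
```

```text
[ 442.00708618 -314.24578092  187.27499434] [ 0.44510405  0.26862129 -1.00434975] 29.21734967313308
orange in tool [311.01887404 175.55342244] [ -0.97198003 -58.51098722 -36.09795043]
plane slopes [-5.76445294e-04  4.10272485e-02 -3.36979659e+01]
```

View pics/w2.png

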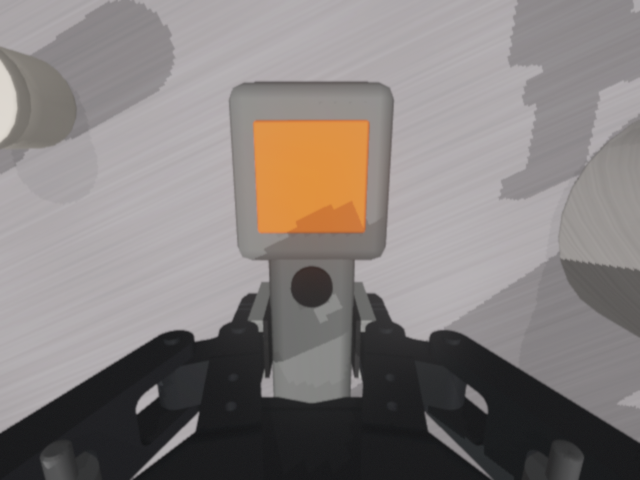

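View pics/s2.png

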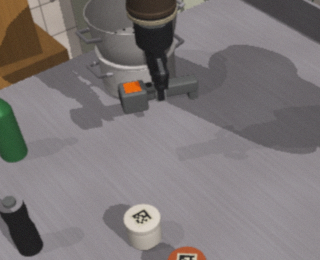

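The wrist view shows the scanner gripped and level, with the orange patch at (311,176), 58.5 mm ahead of the tool axis. Next I'll carry it to the label and turn it by +0.42 rad so that it points along +x.

>>> move_arm:
  targets:
    - [0.015, [0.003, 0.01, 0], 0.01]
    - [0.015, [0.01, 0.03, 0], 0.04]
    - [0.015, [0.02, 0.06, 0], 0.08]
    - [0.015, [0.03, 0.093, 0], 0.12]
    - [0.015, [0.04, 0.126, 0], 0.16]

```text
time_s: 4.47
ee_pos: [480.1, -185.4, 181.7]
tool_rot: [1.918, -2.487, -0.004]
ft_force: [-0.2, 0.1, -1.3]
opening: 29.3
```

>>> move_arm:
  targets:
    - [0.015, [0.01, 0.033, 0], 0.04]
    - [0.015, [0.02, 0.066, 0], 0.08]
    - [0.015, [0.03, 0.099, 0], 0.12]
    - [0.015, [0.04, 0.132, 0], 0.16]
    - [0.015, [0.05, 0.165, 0], 0.2]

```text
time_s: 4.88
ee_pos: [529.9, -20.0, 181.8]
tool_rot: [2.157, -2.281, -0.003]
ft_force: [1.5, -0.0, -1.5]
opening: 29.5
```

>>> move_arm:
  targets:
    - [0.015, [0.01, 0.033, 0], 0.03]
    - [0.015, [0.02, 0.066, 0], 0.05]
    - [0.015, [0.03, 0.099, -0.003], 0.06]
    - [0.015, [0.038, 0.125, -0.006], 0.06]
    - [0.015, [0.041, 0.142, -0.009], 0.06]

```text
time_s: 5.3
ee_pos: [571.5, 122.8, 172.4]
tool_rot: [2.225, -2.216, -0.002]
ft_force: [0.4, -0.4, -2.1]
opening: 29.0
```

>>> move_arm:
  targets:
    - [0.015, [0.002, 0.015, -0.002], 0]
    - [0.015, [0.003, 0.023, -0.004], 0]
    - [0.015, [0.0035, 0.0267, -0.004], 0]
    - [0.015, [0.0035, 0.0267, -0.004], 0]
    - [0.015, [0.0035, 0.0267, -0.004], 0]

```text
time_s: 5.72
ee_pos: [575.1, 145.6, 170.1]
tool_rot: [2.223, -2.219, -0.0]
ft_force: [-0.1, -1.1, -2.2]
opening: 29.5
```

>>> move_arm:
  targets:
    - [0.015, [0, 0, 0], 0]
    - [0.015, [0, 0, 0], 0]
    - [0.015, [0, 0, 0], 0]
    - [0.015, [0, 0, 0], 0]
    - [0.015, [0, 0, 0], 0]

```text
time_s: 6.13
ee_pos: [575.4, 146.0, 170.4]
tool_rot: [-2.223, 2.22, -0.0]
ft_force: [-0.4, -0.3, -1.7]
opening: 29.3
```

```bash
cat > chk.py <<'E'
from h import *
from rig import get_state,viewer
import sys
k=sys.argv[1]
s=get_state();print(s["time_s"],s["ee_pos"],s["tool_rot"],s["ft_force"],s["opening"])
Rt=cv2.Rodrigues(s["tool_rot"])[0]; print("toolx",np.arctan2(Rt[1,0],Rt[0,0]))
w=viewer.capture("wrist"); cv2.imwrite(f"pics/w{k}.png",w["frame"])
c=viewer.capture("scene"); cv2.imwrite(f"pics/s{k}.png",c["frame"])
c=viewer.capture("top"); cv2.imwrite(f"pics/t{k}.png",c["frame"])
T=w["tool_from_camera"];K=w["camera_matrix"]
z=w["depth"];v,u=np.mgrid[0:480,0:640]
P=np.stack([(u-K[0,2])/K[0,0]*z,(v-K[1,2])/K[1,1]*z,z],-1)@T[:3,:3].T+T[:3,3]
P=P@Rt.T+s["ee_pos"]
o=cv2.inRange(cv2.cvtColor(w["frame"],cv2.COLOR_BGR2HSV),(5,150,100),(20,255,255))>0
if k=="3": o[:, :200]=0;o[:,450:]=0
b=max(blobs(o,50),key=lambda x:x[1][4]); q=P[b[2]]; print("orange world",b[0],q.mean(0)); A=np.c_[q[:,:2],np.ones(len(q))]; print("slopes",np.linalg.lstsq(A,q[:,2],rcond=None)[0][:2])
E
python3 chk.py 3
```

```text
6.1333 [575.444159   146.02330769 170.43803528] [-2.22291316e+00  2.21972958e+00 -1.97443650e-04] [-0.4240985  -0.26045154 -1.73384328] 29.34609207948483
toolx -1.5693631281540275
orange world [310.98541157 175.22436838] [634.32219792 146.6403321  206.63086286]
slopes [ 0.05192684 -0.00178813]
```

View pics/s3.png

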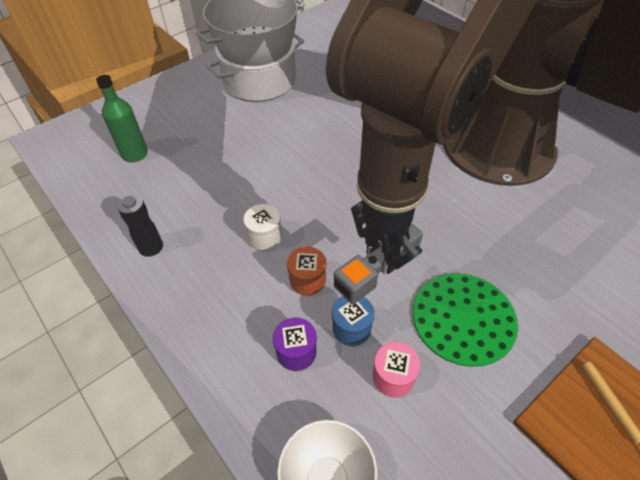

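View pics/t3.png

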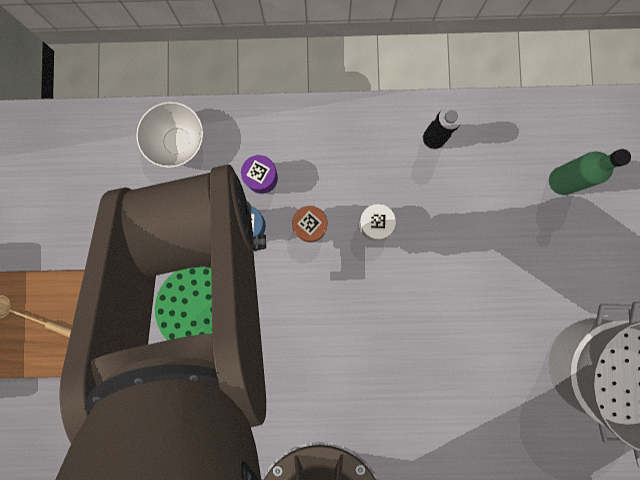

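The scene view shows the scanner head directly above the blue pot. The patch is at (634,147) against the label at (633,146), and the underside is about 80 mm above it. Holding still for more than 2 s.

>>> move_arm:
  targets:
    - [0.015, [0, 0, 0], 0]
    - [0.015, [0, 0, 0], 0]
    - [0.015, [0, 0, 0], 0]
    - [0.015, [0, 0, 0], 0]
    - [0.015, [0, 0, 0], 0]

```text
time_s: 6.7
ee_pos: [575.4, 146.3, 170.3]
tool_rot: [2.223, -2.219, 0.0]
ft_force: [-0.1, 0.2, -0.7]
opening: 29.5
```

>>> move_arm:
  targets:
    - [0.015, [0, 0, 0], 0]
    - [0.015, [0, 0, 0], 0]
    - [0.015, [0, 0, 0], 0]
    - [0.015, [0, 0, 0], 0]
    - [0.015, [0, 0, 0], 0]

```text
time_s: 7.12
ee_pos: [575.4, 146.3, 170.3]
tool_rot: [-2.223, 2.219, 0.0]
ft_force: [-0.0, -0.5, -2.9]
opening: 28.9
```

>>> move_arm:
  targets:
    - [0.015, [0, 0, 0], 0]
    - [0.015, [0, 0, 0], 0]
    - [0.015, [0, 0, 0], 0]
    - [0.015, [0, 0, 0], 0]
    - [0.015, [0, 0, 0], 0]

```text
time_s: 7.53
ee_pos: [575.4, 146.3, 170.3]
tool_rot: [2.223, -2.219, -0.0]
ft_force: [0.9, 0.4, -2.1]
opening: 29.1
```

>>> move_arm:
  targets:
    - [0.015, [0, 0, 0], 0]
    - [0.015, [0, 0, 0], 0]
    - [0.015, [0, 0, 0], 0]
    - [0.015, [0, 0, 0], 0]
    - [0.015, [0, 0, 0], 0]

```text
time_s: 7.95
ee_pos: [575.4, 146.3, 170.3]
tool_rot: [-2.223, 2.219, 0.0]
ft_force: [0.1, 0.4, -2.3]
opening: 29.1
```

>>> move_arm:
  targets:
    - [0.015, [0, 0, 0], 0]
    - [0.015, [0, 0, 0], 0]
    - [0.015, [0, 0, 0], 0]
    - [0.015, [0, 0, 0], 0]
    - [0.015, [0, 0, 0], 0]

```text
time_s: 8.37
ee_pos: [575.4, 146.3, 170.3]
tool_rot: [2.223, -2.219, -0.0]
ft_force: [-0.7, -0.3, -1.7]
opening: 29.1
```

>>> move_arm:
  targets:
    - [0.015, [0, 0, 0], 0]
    - [0.015, [0, 0, 0], 0]
    - [0.015, [0, 0, 0], 0]
    - [0.015, [0, 0, 0], 0]
    - [0.015, [0, 0, 0], 0]

```text
time_s: 8.78
ee_pos: [575.4, 146.3, 170.3]
tool_rot: [-2.223, 2.219, -0.0]
ft_force: [-0.3, -0.1, -1.2]
opening: 29.1
```

>>> move_arm:
  targets:
    - [0.015, [-0.01, 0.01, 0], 0]
    - [0.015, [-0.03, 0.028, 0], 0]
    - [0.015, [-0.055, 0.052, 0], 0]
    - [0.015, [-0.08, 0.076, 0], 0]
    - [0.015, [-0.1, 0.095, 0], 0]

```text
time_s: 9.2
ee_pos: [473.1, 242.5, 170.2]
tool_rot: [2.223, -2.219, -0.001]
ft_force: [0.5, 0.5, -2.2]
opening: 29.2
```

>>> move_arm:
  targets:
    - [0.015, [-0.015, 0.014, 0], 0]
    - [0.015, [-0.023, 0.021, -0.008], 0]
    - [0.015, [-0.0275, 0.025, -0.025], 0]
    - [0.015, [-0.0275, 0.025, -0.045], 0]
    - [0.015, [-0.0275, 0.025, -0.06], 0]

```text
time_s: 9.62
ee_pos: [447.2, 266.6, 109.0]
tool_rot: [2.224, -2.218, 0.0]
ft_force: [0.2, -0.4, -2.2]
opening: 29.4
```

>>> move_arm:
  targets:
    - [0.015, [0, 0, -0.015], 0]
    - [0.015, [0, 0, -0.03], 0]
    - [0.015, [0, 0, -0.04], 0]
    - [0.015, [0, 0, -0.05], 0]
    - [0.015, [0, 0, -0.05], 0]

```text
time_s: 10.03
ee_pos: [447.1, 265.8, 58.6]
tool_rot: [2.222, -2.218, -0.001]
ft_force: [-0.4, -0.5, -1.8]
opening: 29.5
```

```bash
python3 chk.py 4
```

```text
10.0333 [447.08876358 265.8209744   58.61464332] [ 2.22170329e+00 -2.21810382e+00 -1.07473991e-03] [-0.4040099  -0.50890906 -1.81819976] 29.489806664471843
toolx -1.5691738072422734
orange world [310.99356939 175.2987383 ] [506.01152613 266.48391418  94.64435222]
slopes [ 0.04697287 -0.00106418]
```

View pics/s4.png

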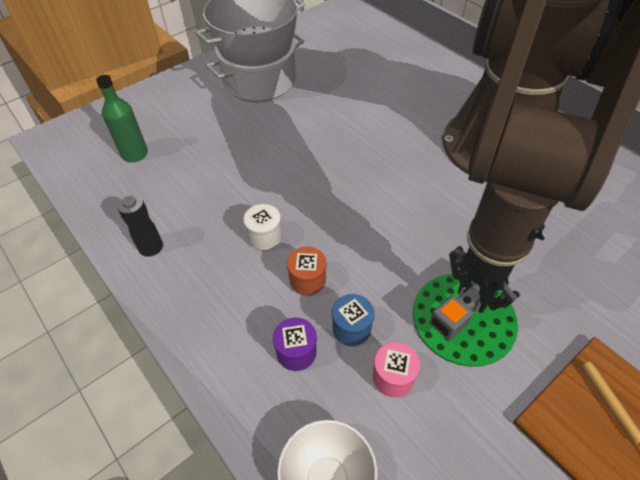

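The scene view shows the scanner over the trivet, with its head at (455,315), and the blue pot unmoved. Lowering slowly to find contact.

>>> move_arm:
  targets:
    - [0.015, [0, 0, -0.008], 0]
    - [0.015, [0, 0, -0.016], 0]
    - [0.015, [0, 0, -0.022], 0]
    - [0.015, [0, 0, -0.026], 0]
    - [0.015, [0, 0, -0.029], 0]

```text
time_s: 10.6
ee_pos: [447.6, 266.1, 30.5]
tool_rot: [2.223, -2.219, -0.0]
ft_force: [-0.3, 0.3, -2.6]
opening: 29.5
```

>>> move_arm:
  targets:
    - [0.015, [0, 0, -0.001], 0]
    - [0.015, [0, 0, -0.002], 0]
    - [0.015, [0, 0, -0.003], 0]
    - [0.015, [0, 0, -0.004], 0]
    - [0.015, [0, 0, -0.004], 0]

```text
time_s: 11.02
ee_pos: [447.9, 266.4, 27.3]
tool_rot: [-2.223, 2.219, -0.0]
ft_force: [0.0, -0.8, -1.8]
opening: 29.3
```

>>> move_arm:
  targets:
    - [0.015, [0, 0, -0.0005], 0]
    - [0.015, [0, 0, -0.001], 0]
    - [0.015, [0, 0, -0.0015], 0]
    - [0.015, [0, 0, -0.002], 0]
    - [0.015, [0, 0, -0.002], 0]

```text
time_s: 11.43
ee_pos: [447.8, 266.3, 25.2]
tool_rot: [2.223, -2.219, -0.0]
ft_force: [-0.1, 0.5, -1.5]
opening: 29.4
```

>>> move_arm:
  targets:
    - [0.015, [0, 0, -0.0005], 0]
    - [0.015, [0, 0, -0.001], 0]
    - [0.015, [0, 0, -0.0015], 0]
    - [0.015, [0, 0, -0.002], 0]
    - [0.015, [0, 0, -0.002], 0]

```text
time_s: 11.85
ee_pos: [447.8, 266.3, 23.2]
tool_rot: [2.223, -2.219, -0.0]
ft_force: [0.4, 0.7, -2.0]
opening: 29.1
```

>>> move_arm:
  targets:
    - [0.015, [0, 0, -0.0005], 0]
    - [0.015, [0, 0, -0.001], 0]
    - [0.015, [0, 0, -0.001], 0]
    - [0.015, [0, 0, -0.001], 0]
    - [0.015, [0, 0, -0.001], 0]

```text
time_s: 12.27
ee_pos: [447.9, 266.3, 22.3]
tool_rot: [-2.223, 2.219, -0.0]
ft_force: [-0.8, 0.5, -1.0]
opening: 29.3
```

>>> move_arm:
  targets:
    - [0.015, [0, 0, -0.0005], 0]
    - [0.015, [0, 0, -0.001], 0]
    - [0.015, [0, 0, -0.001], 0]
    - [0.015, [0, 0, -0.001], 0]
    - [0.015, [0, 0, -0.001], 0]

```text
time_s: 12.68
ee_pos: [447.9, 266.3, 22.2]
tool_rot: [-2.223, 2.219, -0.0]
ft_force: [-5.7, -2.5, 24.0]
opening: 29.0
```

>>> move_arm:
  targets:
    - [0.015, [0, 0, -0.0005], 0]
    - [0.015, [0, 0, -0.001], 0]
    - [0.015, [0, 0, -0.001], 0]
    - [0.015, [0, 0, -0.001], 0]
    - [0.015, [0, 0, -0.001], 0]

```text
time_s: 13.1
ee_pos: [447.9, 266.4, 22.2]
tool_rot: [-2.223, 2.219, -0.001]
ft_force: [-10.4, -5.2, 48.1]
opening: 29.4
```

```bash
python3 chk.py 5
```

```text
13.1 [447.94691723 266.36102354  22.2175307 ] [-2.22287512e+00  2.21866929e+00 -5.13121311e-04] [-10.41223943  -5.17631766  48.11628017] 29.38216348998287
toolx -1.5689022694649275
orange world [311.09283927 175.70138048] [506.66295142 266.95286918  58.57505656]
slopes [ 0.05267735 -0.00103401]
```

View pics/w5.png

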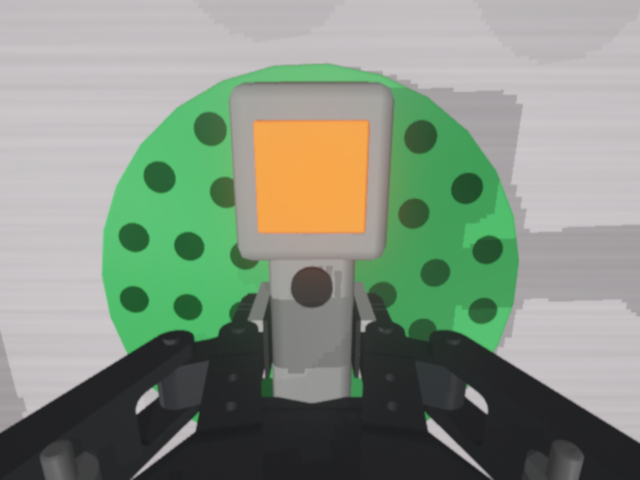

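Contact is firm: the head top reads 58 mm, which is resting height plus the camera's bias. I'll back off the 48 N press, then open slowly.

>>> move_arm:
  targets:
    - [0.015, [0, 0, 0.001], 0]
    - [0.015, [0, 0, 0.0018], 0]
    - [0.015, [0, 0, 0.0018], 0]
    - [0.015, [0, 0, 0.0018], 0]
    - [0.015, [0, 0, 0.0018], 0]

```text
time_s: 13.67
ee_pos: [448.0, 266.4, 22.3]
tool_rot: [-2.223, 2.219, -0.0]
ft_force: [-1.5, -0.8, 10.4]
opening: 29.2
```

>>> move_arm:
  targets:
    - [0.03, [0, 0, 0], 0]
    - [0.034, [0, 0, 0], 0]
    - [0.04, [0, 0, 0], 0]
    - [0.05, [0, 0, 0], 0]
    - [0.06, [0, 0, 0], 0]

```text
time_s: 14.08
ee_pos: [447.9, 266.3, 22.0]
tool_rot: [2.223, -2.219, -0.0]
ft_force: [-0.2, -0.3, -0.1]
opening: 59.3
```

>>> move_arm:
  targets:
    - [0.085, [0, 0, 0], 0]
    - [0.085, [0, 0, 0], 0]
    - [0.085, [0, 0, 0], 0]
    - [0.085, [0, 0, 0], 0]
    - [0.085, [0, 0, 0], 0]

```text
time_s: 14.5
ee_pos: [447.9, 266.3, 22.1]
tool_rot: [-2.223, 2.219, -0.0]
ft_force: [-0.3, -1.1, -0.2]
opening: 85.0
```

>>> move_arm:
  targets:
    - [0.085, [0, 0, 0.01], 0]
    - [0.085, [0, 0, 0.03], 0]
    - [0.085, [0, 0, 0.055], 0]
    - [0.085, [0, 0, 0.085], 0]
    - [0.085, [0, 0, 0.115], 0]

```text
time_s: 14.92
ee_pos: [447.4, 266.0, 138.8]
tool_rot: [2.223, -2.219, -0.0]
ft_force: [0.4, -0.5, 0.1]
opening: 85.1
```

>>> move_arm:
  targets:
    - [0.085, [0, 0, 0.03], 0]
    - [0.085, [0, 0, 0.06], 0]
    - [0.085, [0, 0, 0.08], 0]
    - [0.085, [0, 0, 0.08], 0]
    - [0.085, [0, 0, 0.08], 0]

```text
time_s: 15.33
ee_pos: [448.4, 266.6, 218.8]
tool_rot: [-2.221, 2.217, -0.001]
ft_force: [0.3, -0.4, -0.7]
opening: 84.7
```

```bash
python3 chk.py 6
python3 - <<'E'
from h import *
from rig import viewer
c=viewer.capture("scene"); f=c["frame"]; H,S,V=cv2.split(cv2.cvtColor(f,cv2.COLOR_BGR2HSV))
for ce,s,mk in blobs((H>98)&(H<118)&(S>120)&(V>50),300): print("blue",ce,"before 353.07,319.88")
for ce,s,mk in blobs((H>5)&(H<16)&(S>200)&(V>190)): print("or",ce,ray(c,ce,56))
E
```

```text
15.3333 [448.35181503 266.55242942 218.81578596] [-2.22146623e+00  2.21745656e+00 -1.39674539e-03] [ 0.25901375 -0.41002691 -0.71636955] 84.71186382207608
toolx -1.568987973407207
orange world [604.30141844  22.83945841] [607.82117587  37.37100007  48.31504884]
slopes [-0.97594921  0.99357602]
blue [353.05042017 319.90231092] before 353.07,319.88
or [449.1349481  321.07266436] [505.47109554 265.78180852  56.        ]
```

View pics/w6.png

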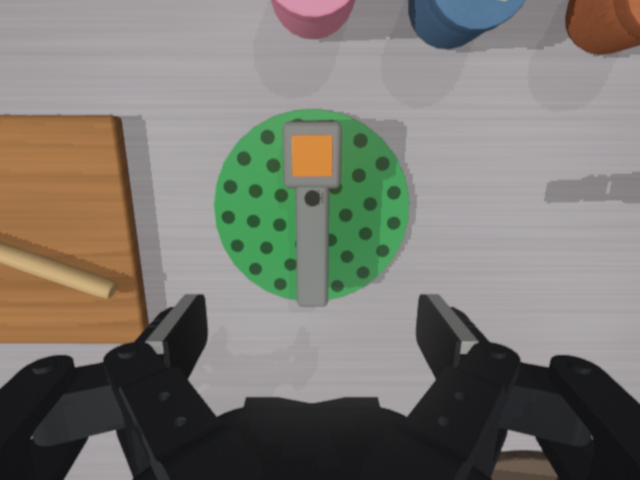

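View pics/s6.png

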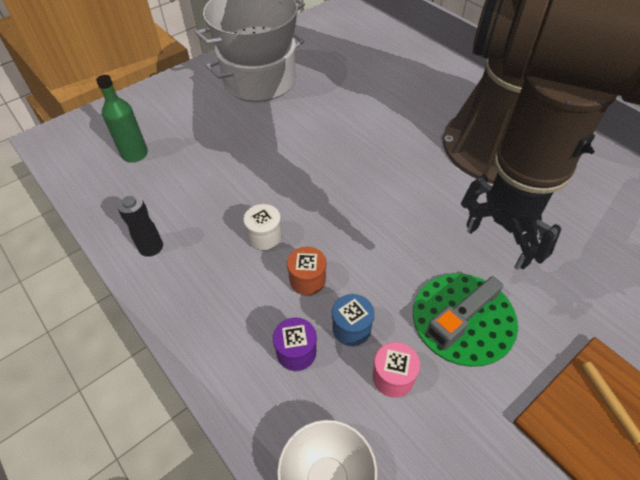

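The wrist and scene views show the scanner flat on the trivet. In the scene view the patch is at (449,321), which puts the grip point about 1 mm from the trivet's centre. The blue pot hasn't moved and the arm is clear.

```bash
python3 -c "
from rig import job
print(job.sign_off())"
```

```text
the job is handed in; nothing more can be done
None
```

The scanner was held over the blue pot's label, then laid window down in the middle of the trivet. I handed the job in at about 15.5 s; sign-off gives no verdict, so the result rests on my own checks.

- **Label check:** I held the window about 80 mm above the label for about 3 s. It was roughly 1 mm off the label's centre, with about 3 degrees of head-up tilt by the wrist depth reading.
- **Setting down:** The scanner was set on the trivet while still gripped, then released, and the arm backed off about 195 mm.
- **Final position:** The grip point is about 1 mm from the trivet's centre, with the scanner lying flat by eye.
- **Blue pot:** It moved less than 0.1 pixel in the scene view.

**Disagreements and failed checks:**
- The wrist depth read heights 2–4 mm too high, so I found the trivet by force instead.
- The wrist force briefly reached 48 N while pressing down through the gripped scanner. That is under the 120 N wrist limit, and I backed it off to 10 N before opening.
- The last automatic patch check in the wrist view picked up the terracotta pot instead of the scanner. I ignored it and used the scene camera's value.

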